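# Turn over a tray of settlement tiles by capping it

## Task

Turn all four settlement tiles over for counting, without touching the tiles: cap the loaded tray with the empty tray that lies mouth down, turn the closed pair upside down together without letting it open or dropping it, and set it down upside down on the bench. Then lift the now upper tray off and lay it flat on the bench beside, so that the tiles lie grooved face up in the other tray, which stands flat on the bench. Leave the other things on the bench where they are.

Things in the scene. Friction and masses are not known exactly. Their poses are not given: they have to be found in the camera images.
- loaded_center (a point): centre, half-way up, of the grey tray that holds the tiles: 62 x 62 mm square, 18.5 mm high, about 80 g, mouth up at the start; z points out of its mouth, x and y along its sides. The last 3.5 mm of its height at the mouth is a spigot, 55 mm square outside; the other 15 mm of its sides are flat and 62 mm wide
- loaded_tray: the loaded tray itself: origin at the centre of its closed bottom, axes as for its centre. Inside 51 x 51 mm and 6.5 mm deep, parted by a 3 mm wide cross into four cells of 24 x 24 mm
- empty_center (a point): centre, half-way up, of the empty grey tray: 62 x 62 mm square, 17.5 mm high, about 80 g, mouth down at the start; z points out of its closed bottom (up at the start, down when it stands mouth up), x and y along its sides. A 3 mm deep, 2 mm thick skirt round its mouth, 58 mm square inside, goes over the loaded tray's spigot with 1.5 mm play all round, in any of four quarter turns
- empty_tray: the empty tray itself: origin at the centre of its mouth's edge, axes as for its centre; cells as in the loaded tray. Seated, its centre is 15 mm from the loaded tray's centre along z, sides flush: the pair is 62 x 62 x 33 mm. Nothing latches: a grip on the pair must take both trays' sides. The pair stands by itself on any of its 62 x 33 mm sides
- tile_0: one of four alike loose terracotta tiles, 21 x 21 x 6 mm, about 12 g, one in each cell; origin at the centre of the grooved face, which is down at the start; z axis points from there to the plain face (up at the start). Capped, it cannot tumble inside its cell
- tile_1: one of four alike loose terracotta tiles, 21 x 21 x 6 mm, about 12 g, one in each cell; origin at the centre of the grooved face, which is down at the start; z axis points from there to the plain face (up at the start). Capped, it cannot tumble inside its cell
- tile_2: one of four alike loose terracotta tiles, 21 x 21 x 6 mm, about 12 g, one in each cell; origin at the centre of the grooved face, which is down at the start; z axis points from there to the plain face (up at the start). Capped, it cannot tumble inside its cell
- tile_3: one of four alike loose terracotta tiles, 21 x 21 x 6 mm, about 12 g, one in each cell; origin at the centre of the grooved face, which is down at the start; z axis points from there to the plain face (up at the start). Capped, it cannot tumble inside its cell
- forceps_a: bystander, not to be disturbed: steel forceps, 138 x 18 x 10 mm; origin at the centre of its underside
- marker_a: bystander, not to be disturbed: marker pen, 135 mm long, 18 mm thick; origin at the centre of its underside
- ph_pen_a: bystander, not to be disturbed: yellow hand meter, 149 x 30 x 20 mm; origin at the centre of its underside
- petri_a: bystander, not to be disturbed: closed petri dish, 91 mm across, 16 mm high; origin at the centre of its underside
- tape_a: bystander, not to be disturbed: roll of tape, 104 mm across, 25 mm high; origin at the centre of its underside
- clamp_foot (a point): centre of the foot plate (about 155 x 100 mm) of a fixed clamp stand at the back left: a 420 mm tall rod stands at the far end of the plate, and at 0.25 m height an open claw reaches from it to about 90 mm in front of this point, toward the robot. Keep the arm clear of it

How it is judged (in metres and radians):
On the way, in this order (a step that is already met when the one before it is completed fails the run):
1. the empty tray is seated, mouth down, on the upright loaded tray (z of empty_center in the frame of loaded_center between 0.0135 and 0.0168 m and distance between empty_center and loaded_center below 0.0172 m and angle between loaded_center's own z axis and vertical below 0.15 rad), for 0.2 s.
2. the closed pair lies upside down on the bench, the once empty tray below, the trays still seated (z of empty_center in the frame of loaded_center between 0.0135 and 0.0168 m and distance between empty_center and loaded_center below 0.0172 m and angle between loaded_center's own z axis and vertical above 3 rad and height (world z) of empty_center below 0.0115 m), for 0.2 s.
At the end, for the whole second after the job is handed in: The once empty tray stands flat and mouth up on the bench with all four tiles in it, each with its grooved face up (within 20 degrees of level) and none lying on another; the once loaded tray lies flat on the bench beside it, either way up; both are at rest (angle between empty_center's own z axis and vertical above 3.05 rad and height (world z) of empty_center between 0.0065 and 0.011 m and height (world z) of loaded_center between 0.007 and 0.0125 m and horizontal distance between loaded_center and empty_center above 0.06 m and (angle between loaded_center's own z axis and vertical above 3 rad or angle between loaded_center's own z axis and vertical below 0.14 rad) and linear speed of each of empty_tray, loaded_tray below 0.02 m/s and angle between each of tile_0, tile_1, tile_2, tile_3's own z axis and vertical above 2.79 rad and x of tile_0 in the frame of empty_center between -0.027 and 0.027 m and y of tile_0 in the frame of empty_center between -0.027 and 0.027 m and z of tile_0 in the frame of empty_center between -0.0085 and -0.002 m and x of tile_1 in the frame of empty_center between -0.027 and 0.027 m and y of tile_1 in the frame of empty_center between -0.027 and 0.027 m and z of tile_1 in the frame of empty_center between -0.0085 and -0.002 m and x of tile_2 in the frame of empty_center between -0.027 and 0.027 m and y of tile_2 in the frame of empty_center between -0.027 and 0.027 m and z of tile_2 in the frame of empty_center between -0.0085 and -0.002 m and x of tile_3 in the frame of empty_center between -0.027 and 0.027 m and y of tile_3 in the frame of empty_center between -0.027 and 0.027 m and z of tile_3 in the frame of empty_center between -0.0085 and -0.002 m); the robot touches nothing.
It fails at once if a tile is touched by the gripper's fingers (contact force between the fingers and tile_0 above 0.3 N or contact force between the fingers and tile_1 above 0.3 N or contact force between the fingers and tile_2 above 0.3 N or contact force between the fingers and tile_3 above 0.3 N).
It fails at once if the trays come apart (over 10 mm) while the loaded tray is tilted between 25 and 155 degrees (angle between loaded_center's own z axis and vertical between 0.44 and 2.7 rad and distance between empty_center and loaded_center above 0.027 m).
It fails at once if a tile is dropped or flung (faster than 1.2 m/s) (linear speed of any of tile_0, tile_1, tile_2, tile_3 above 1.2 m/s).
It fails at once if a bystander is moved by more than 25 mm (distance of any of forceps_a, marker_a, ph_pen_a, petri_a, tape_a from where it was at the start of the episode above 0.025 m).
It also fails if it takes over 72 s, if anything falls off the work surface, if the arm or the gripper's body presses on something with over 40 N, if the wrist force passes 120 N, or if a joint passes its speed limit or range.

## Robot

A 6-joint arm with a two-finger parallel gripper is mounted at the origin on a cart in front of the work surface, level with it; the furniture and walls round the work are solid. World frame = base frame: x ahead of the robot, y to its left, z up, the work surface at z = 0. Lengths are in mm, angles in rad, forces in N, time in s.
With the tool pointing down it reaches from about 275 to 825 mm from the base axis. Payload 5.2 kg.
Tool frame: the origin (TCP) lies at the very end of the fingers, on their centre line; the grasp point (between the pads) lies 19 mm behind it; z points along the fingers, y is the line along which they close (so a half turn about z gives the same grasp; the last joint's range is limited). The gripper opens to 93 mm and grips with 3 to 60 N. Pads are 15 mm wide; open, the fingers measure 128 mm over their backs; the gripper's body (75 mm by 188 mm) begins 65 mm behind the grasp point.
Start: joints at [1.047, 0.259, 1.535, -0, 1.348, -0.203], TCP at [173.407, 521.953, 180.753] pointing down, gripper open.
Joint ranges: [-3.14, 3.14], [-0.91, 2.08], [0.19, 2.58], [-1.22, 4.36], [0.22, 2.71], [-3.12, 3.12]. Speed limits (rad/s): [2.57, 2.57, 3.14, 3.14, 3.14, 3.14].

## Interface

Orientations are given as [roll, pitch, yaw] about the fixed x, y, z axes, in that order (R = Rz(yaw) Ry(pitch) Rx(roll)).
In Python, from bench import robot gives the robot as it stands. The module is installed in compiled form; this text tells all that it offers. Calls block until the motion is done:
- robot.move_ptp(position, orientation): joint-space move of the TCP to a pose.
- robot.move_linear(position, ori=None, speed=150, f_stop=None): straight line of the TCP; ori=None keeps the orientation; speed is the mean speed in mm/s. With f_stop (N) it stops when the force on the tool has changed by that much, and returns True; else False.
- robot.move_j(angles): joint-space move.
- robot.move_gripper(opening): opening from 0.0 (shut) to 1.0 (fully open); the grip force is fixed at half the most; returns when the fingers have stopped.
- robot.sleep(seconds).
- robot.inverse_kinematics(position, orientation): joint angles nearest the present ones, or None.
- robot.get_image(name): name is "side" or "top"; returns a dict with "img" (400x640x3 uint8, blue, green, red), "fovy" (degrees; the focal length in pixels is half the picture's height over the tangent of half this angle, whatever the lens; pixels are square), "cx", "cy" (the principal point, pixels), "eye" and "orientation" of the camera in the world. Camera axes: x right, y down, z forward; pixel columns grow to the right and rows downward; lengths in mm; the calibration is good to about 2 mm. A picture is of the moment at which its call begins. There is no depth.
A pose or a line that the arm cannot do raises robot.MotionError and nothing moves.
- robot.hand_in(): hands the job in; it is judged then, once.
Readings, each from a call of its own:
- robot.current_t(): time.
- robot.current_qpos(): joint angles.
- robot.current_joint_vel(): joint speeds.
- robot.current_joint_efforts(): joint torques, N m.
- robot.current_tcp_pos(): TCP position.
- robot.current_eef_rot(): TCP orientation.
- robot.current_contact_force(): force on the tool from outside, world axes, zero at the start.
- robot.current_ft_torque(): the same for the moment, N m.
- robot.current_gripper_width(): opening from 0.0 (shut) to 1.0 (fully open).
- robot.current_finger_force(): force on a finger pad.
Only numpy, scipy, OpenCV 4.12 (cv2) and the standard library are available. Lean on these libraries where they do the work, as an engineer would, in place of code of your own. Each camera call takes 0.05 s, during which the arm holds its last target. There are 200 camera calls.

## Working session

There is one attempt and no reset: what is moved stays moved. The work goes in short steps, each a Python script; the robot and the scene stay as the last script left them, time stands still between calls to the robot, and variables do not carry over. Pictures are saved under pics/ and viewed, at most 10 in all, crops included, and the job is handed in when it is done.

```bash
mkdir -p pics
python3 - <<'E'
from bench import robot
import cv2
for n in("top","side"):
    d=robot.get_image(n); cv2.imwrite(f"pics/{n}0.png",d["img"]); print(n,d["fovy"],d["cx"],d["cy"],d["eye"],d["orientation"])
print(robot.current_eef_rot(),robot.current_t())
E
```

```text
top 55.97177654655028 319.5076426706741 198.09499577190607 [ 372.46688572    5.01884886 1241.90354247] [-3.00978393e+00 -3.30781480e-04 -1.57865254e+00]
side 44.08225284317146 325.10116212449964 195.84946774382112 [ 2.93069015e-01 -1.02390105e+03  7.11265659e+02] [-2.0720259   0.02599087 -0.47740009]
[-3.14000522e+00 -3.37214917e-04  2.82078963e+00] 0.1
```

View pics/top0.png

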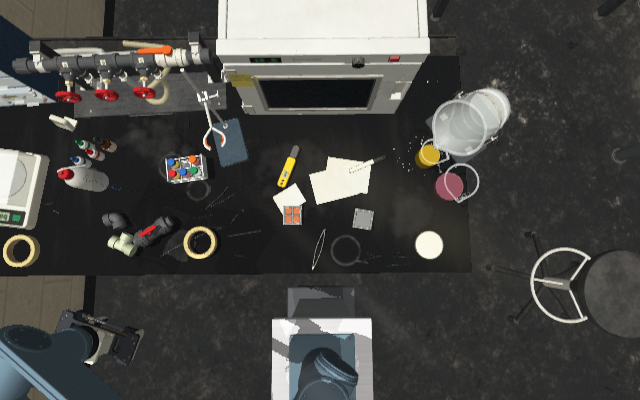

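View pics/side0.png

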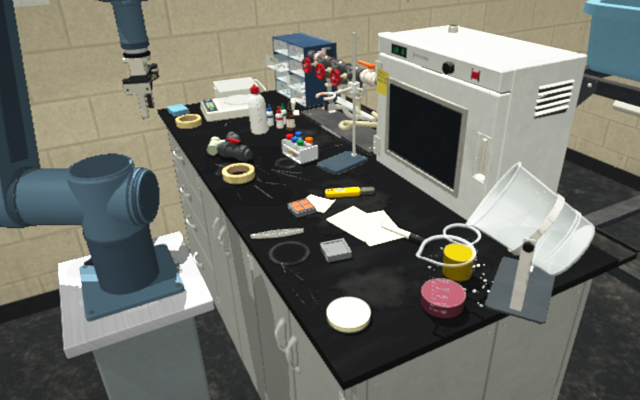

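Run:
```python
import cv2,numpy as np
t=cv2.imread("pics/top0.png");s=cv2.imread("pics/side0.png")
f=lambda im,x,y,w,h,k:cv2.resize(im[y:y+h,x:x+w],None,fx=k,fy=k,interpolation=cv2.INTER_CUBIC)
a=f(t,275,198,100,37,8); b=f(s,280,190,80,80,5)
b2=np.zeros((300,800,3),np.uint8); b=f(s,280,192,80,37,8)[:, :400] if 0 else f(s,280,192,80,75,4)
b2[:300,:320]=b
cv2.imwrite("pics/c0.png",np.vstack([a,b2]))
```

```text
(no output)
```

View pics/c0.png

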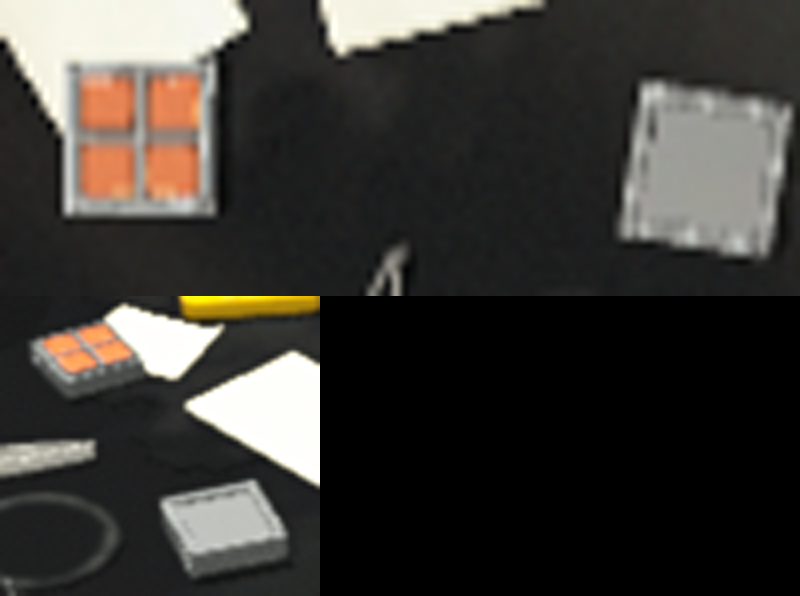

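```bash
cat > h.py <<'E'
import numpy as np
from scipy.spatial.transform import Rotation as Ro
def ray(d,px,z):
    f=200/np.tan(np.radians(d["fovy"])/2)
    R=Ro.from_euler("xyz",d["orientation"]).as_matrix()
    v=R@np.array([(px[0]-d["cx"])/f,(px[1]-d["cy"])/f,1.])
    return np.array(d["eye"])+v*(z-d["eye"][2])/v[2]
def pose(g,t,psi):
    """grasp point g, tilt t of the tool from straight down about its closing axis; closing axis along world heading psi.
    t>0: fingers point toward heading psi-90deg"""
    y=np.array([np.cos(psi),np.sin(psi),0]); 
    o=np.array([np.sin(psi),-np.cos(psi),0])
    z=np.cos(t)*np.array([0,0,-1.])+np.sin(t)*o
    R=np.column_stack([np.cross(y,z),y,z])
    return list(np.array(g,float)+19*z), list(Ro.from_matrix(R).as_euler("xyz"))
E
python3 - <<'E'
from bench import robot
from h import *
d=robot.get_image("top"); s=robot.get_image("side")
c=lambda p,ox,oy,k:((p[0]+.5)/k-.5+ox,(p[1]+.5)/k-.5+oy)
def rep(n,P,z):
    P=np.array([ray(d,c(p,275,198,8),z)[:2] for p in P]); e=np.roll(P,-1,0)-P
    print(n,P.mean(0).round(1),np.linalg.norm(e,axis=1).round(1),np.degrees(np.arctan2(e[:,1],e[:,0])).round(1))
rep("loaded",[(65,63),(217,65),(216,215),(65,214)],15)
rep("empty",[(645,80),(793,102),(768,258),(618,240)],17.5)
def sp(P,z): P=np.array([ray(s,c((p[0],p[1]-296),280,192,4),z)[:2] for p in P]); return P.mean(0).round(1)
print("side empty",sp([(160,495),(253,480),(287,543),(192,558)],17.5),"loaded",sp([(32,345),(108,322),(147,362),(68,388)],15))
for n,p in dict(pen1=(297,150),pen2=(280,186),f1=(325,230),f2=(312,269),petri=(428,245),tape=(200,242),foot1=(211,125),foot2=(247,160),claw=(208,140),oven=(268,113),edge=(318,273),yel=(428,155),red=(450,187)).items(): print(n,ray(d,p,0)[:2].round())
# IK feasibility of +-45 deg tilts at several places/closing headings
for x in (350,400,450,500,550):
  for y in (100,0,-60,-120):
    r=""
    for ps in range(-90,90,30):
      ok="".join("01"[robot.inverse_kinematics(*pose([x,y,h],np.radians(t),np.radians(ps))) is not None] for h in (25,120) for t in (-50,0,50))
      ok2="".join("01"[robot.inverse_kinematics(*pose([x,y,h],np.radians(t),np.radians(ps+180))) is not None] for h in (25,120) for t in (-50,0,50))
      r+=f" {ps}:{ok}/{ok2}"
    print(x,y,r)
E
```

```text
loaded [480.3  93.2] [62.3 61.5 61.5 61.9] [-91.2 179.5  89.2   0.3]
empty [ 465.7 -137.2] [61.  64.6 61.2 66.4] [-99.  169.4  82.7 -10.7]
side empty [ 467.5 -136.1] loaded [483.4  93.1]
pen1 [702.  78.]
pen2 [579. 135.]
f1 [431. -14.]
f2 [305.  30.]
petri [ 379. -351.]
tape [395. 396.]
foot1 [792. 372.]
foot2 [669. 247.]
claw [739. 381.]
oven [833. 178.]
edge [292.  10.]
yel [ 681. -365.]
red [ 571. -433.]
350 100  -90:011011/110110 -60:011011/110110 -30:111111/111111 0:111111/111111 30:111111/111111 60:110110/011011
350 0  -90:011011/110110 -60:011011/110110 -30:111111/111111 0:111111/111111 30:110111/011111 60:110110/011011
350 -60  -90:011011/110110 -60:011111/110111 -30:111111/111111 0:111111/111111 30:110110/011011 60:110110/011011
350 -120  -90:011011/110110 -60:111111/111111 -30:111111/111111 0:111111/111111 30:110110/011011 60:110110/011011
400 100  -90:011011/110110 -60:011011/110110 -30:111111/111111 0:111111/111111 30:111111/111111 60:110110/011011
400 0  -90:011011/110110 -60:011111/110111 -30:111111/111111 0:111111/111111 30:110111/011111 60:110110/011011
400 -60  -90:0
[... 865 characters left out ...]
11111 60:111110/111011
500 -60  -90:011111/110111 -60:111111/111111 -30:111111/111111 0:111111/111111 30:110110/011011 60:111111/111111
500 -120  -90:011111/110111 -60:111111/111111 -30:111111/111111 0:111111/111111 30:110110/011011 60:111111/111111
550 100  -90:111111/111111 -60:111111/111111 -30:111111/111111 0:111111/101101 30:111111/111111 60:110110/011011
550 0  -90:111111/111111 -60:111111/111111 -30:111111/111111 0:111111/111111 30:110111/011111 60:111110/111011
550 -60  -90:111111/111111 -60:111111/111111 -30:111111/111111 0:111111/111111 30:110110/011011 60:111111/111111
550 -120  -90:111111/111111 -60:111111/111111 -30:111111/111111 0:111111/111111 30:110110/011011 60:111111/111111
```

```bash
cat >> h.py <<'E'
from bench import robot
D=np.radians
def ptp(g,t,psi): 
    p=pose(g,D(t),D(psi)); q=robot.inverse_kinematics(*p)
    dq=np.array(q)-robot.current_qpos(); print("ptp",g,t,psi,"dq",dq.round(2))
    robot.move_ptp(*p)
def lin(g,t,psi,**k):
    return robot.move_linear(*pose(g,D(t),D(psi)),**k)
def snap(n,crops):
    import cv2
    for v,(x,y,w,h,k) in crops.items():
        im=robot.get_image(v)["img"][y:y+h,x:x+w]
        cv2.imwrite(f"pics/{n}_{v}.png",cv2.resize(im,None,fx=k,fy=k,interpolation=cv2.INTER_CUBIC))
def st(): print("t",round(robot.current_t(),2),"w",round(93*robot.current_gripper_width(),2),"F",np.round(robot.current_contact_force(),1),"ff",np.round(robot.current_finger_force(),1),"q",np.round(robot.current_qpos(),2))
E
python3 - <<'E'
from h import *
x,y=481.5,93.2
ptp([x,y,110],0,90); print(lin([x,y,24],0,90,f_stop=8)); st()
robot.move_gripper(0.55); st()
robot.move_gripper(1.0); st()
lin([x,y,60],0,90); ptp([x,y,60],0,0); lin([x,y,24],0,0,f_stop=8)
robot.move_gripper(0.55); st(); robot.move_gripper(1.0); lin([x,y,80],0,0); st()
snap("a",{"top":(275,198,100,40,8)})
E
```

```text
ptp [481.5, 93.2, 110] 0 90 dq [-1.08 -0.02  0.27  0.   -0.24 -1.4 ]
False
t 2.86 w 93.16 F [-0.1 -0.1  0.4] ff 0.0 q [-0.04  0.35  1.9  -0.    0.89 -1.61]
t 3.7 w 51.27 F [ 0.4 -0.7 -1.1] ff 0.0 q [-0.04  0.35  1.9   0.    0.89 -1.61]
t 4.54 w 93.1 F [ 1.  -0.3  0.2] ff 0.0 q [-0.04  0.35  1.9   0.    0.89 -1.61]
ptp [481.5, 93.2, 60] 0 0 dq [-0.    0.   -0.   -0.    0.    1.57]
t 7.57 w 50.86 F [-0.6  0.1 -0.2] ff 0.0 q [-0.04  0.35  1.9   0.    0.89 -0.04]
t 8.93 w 93.08 F [ 0.4 -0.8 -0.6] ff 0.0 q [-0.04  0.27  1.84  0.    1.03 -0.04]
```

Run:
```python
from h import *
print(robot.current_tcp_pos(),robot.current_eef_rot())
snap("b",{"side":(200,120,200,150,4)})
```

```text
[480.7705759   93.22395203  60.19560136] [-3.14037861e+00 -4.13376834e-05  1.57081209e+00]
```

View pics/b_side.png

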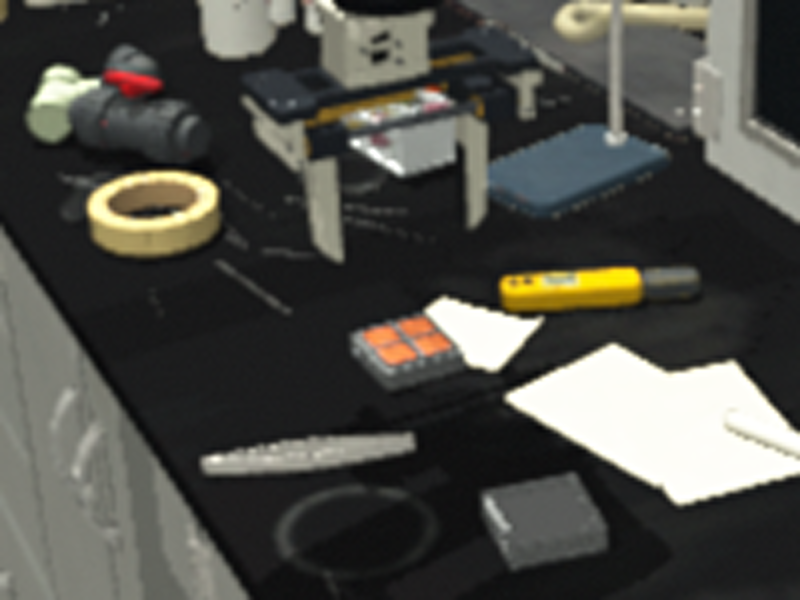

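```bash
cat >> h.py <<'E'
def proj(d,P):
    f=200/np.tan(np.radians(d["fovy"])/2)
    v=Ro.from_euler("xyz",d["orientation"]).as_matrix().T@(np.array(P,float)-d["eye"])
    return np.array([d["cx"]+f*v[0]/v[2],d["cy"]+f*v[1]/v[2]])
E
python3 - <<'E'
from h import *
T=robot.get_image("top");S=robot.get_image("side"); p=robot.current_tcp_pos()
print("tcp proj",proj(T,p),proj(S,p),"base",proj(T,[0,0,0]),proj(S,[0,0,0]))
print("tips side z60",[ray(S,q,60).round() for q in ((281.5,183.5),(319,174.5))],S["eye"],S["orientation"],T["eye"],T["orientation"])
import cv2; im=T["img"].copy(); cv2.circle(im,tuple(int(v) for v in proj(T,p)),3,(0,0,255),1); cv2.imwrite("pics/c_top.png",cv2.resize(im[120:400,180:480],None,fx=2.5,fy=2.1))
E
```

```text
tcp proj [291.12634982 213.62062039] [300.0786728  192.36420349] base [321.90622945 367.59518122] [130.055193   281.00744152]
tips side z60 [array([457., 169.,  60.]), array([577., 167.,  60.])] [ 2.93069015e-01 -1.02390105e+03  7.11265659e+02] [-2.0720259   0.02599087 -0.47740009] [ 372.46688572    5.01884886 1241.90354247] [-3.00978393e+00 -3.30781480e-04 -1.57865254e+00]
```

View pics/c_top.png

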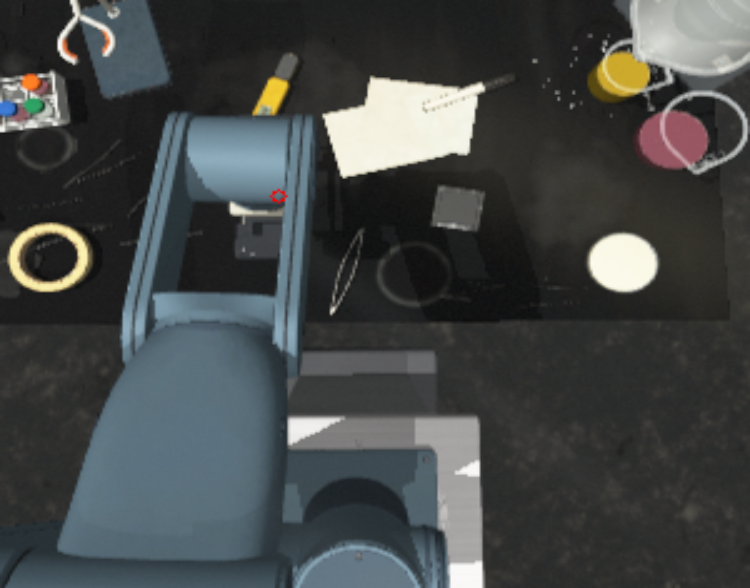

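Run:
```python
from h import *
g=[510,0]
lin(g+[80],0,0,speed=250); robot.move_gripper(0.6)
for t in (0,45):
    lin(g+[40],t,0,speed=200)
    print(t,lin(g+[-50],t,0,speed=40,f_stop=5)); st(); p=np.array(robot.current_tcp_pos()); print(p)
    if t==0: snap("d",{"side":(240,130,160,120,5)})
    lin(g+[60],t,0,speed=200)
st()
```

```text
0 True
t 12.22 w 55.77 F [-1.  -1.   7.8] ff 3.8 q [-0.22  0.45  1.88 -0.    0.81 -0.22]
[ 5.09916912e+02  1.80056000e-02 -3.76371026e+01]
45 True
t 15.12 w 55.82 F [-0.5  1.1  5. ] ff 2.7 q [ 0.3   0.7   1.75 -0.84  1.15  0.84]
[509.99072947 -13.61881974 -20.76068923]
t 15.62 w 55.84 F [-0.1 -0.7  0.3] ff 0.0 q [ 0.3   0.59  1.73 -0.8   1.23  0.74]
```

View pics/d_side.png

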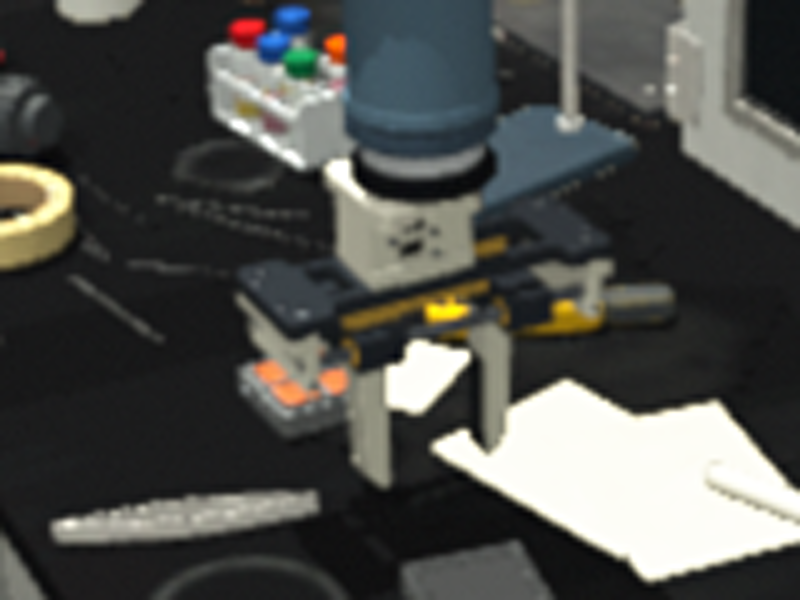

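```bash
sed -i 's/+19\*z/+56.6*z/' h.py
python3 - <<'E'
from h import *
x,y=481.5,93.2
robot.move_gripper(1.0)
ptp([x,y,70],0,0); print(lin([x,y,23],0,0,f_stop=8)); robot.move_gripper(0.6); st(); robot.move_gripper(0.85)
lin([x,y,60],0,0,speed=250); ptp([x,y,60],0,90); print(lin([x,y,23],0,90,f_stop=8)); robot.move_gripper(0.6); st(); robot.move_gripper(0.85)
lin([x,y,75],0,90,speed=250)
st()
E
```

```text
ptp [481.5, 93.2, 70] 0 0 dq [-0.34 -0.25  0.16  0.8  -0.32 -0.77]
False
t 18.26 w 61.91 F [-1.4  0.1  4.4] ff 30.0 q [-0.04  0.41  1.93 -0.    0.8  -0.04]
ptp [481.5, 93.2, 60] 0 90 dq [-0.    0.    0.    0.    0.   -1.57]
False
t 21.32 w 61.74 F [ 0.1 -0.3  5.2] ff 30.0 q [-0.04  0.41  1.93 -0.    0.8  -1.61]
t 22.22 w 79.22 F [-0.8 -0.8  0.2] ff 0.0 q [-0.04  0.33  1.88  0.    0.93 -1.61]
```

Run:
```python
from h import *
x,y,a=466.7,-136.7,-9.5
ptp([x,y,75],0,a+90); robot.move_gripper(1.0); print(lin([x,y,23],0,a+90,f_stop=8)); robot.move_gripper(0.6); st(); robot.move_gripper(0.85)
lin([x,y,55],0,a+90,speed=250); ptp([x,y,55],0,a); print(lin([x,y,23],0,a,f_stop=8)); robot.move_gripper(0.6); st()
lin([x,y,85],0,a,speed=200)
X,Y=481.5,93.2
ptp([X,Y,85],0,0); lin([X,Y,50],0,0,speed=150); st()
print(lin([X,Y,37.5],0,0,speed=25,f_stop=8)); st(); print(np.array(robot.current_tcp_pos()))
snap("e",{"side":(260,170,100,75,6)})
```

```text
ptp [466.7, -136.7, 75] 0 80.5 dq [-0.48 -0.    0.01 -0.   -0.   -0.31]
False
t 24.73 w 61.14 F [-0.3  0.   5.2] ff 30.0 q [-0.51  0.41  1.94 -0.    0.8  -1.92]
ptp [466.7, -136.7, 55] 0 -9.5 dq [-0.    0.    0.   -0.    0.    1.57]
False
t 27.73 w 61.56 F [-1.5 -0.1  5.4] ff 30.0 q [-0.51  0.41  1.94 -0.    0.8  -0.35]
ptp [481.5, 93.2, 85] 0 0 dq [ 0.48  0.01 -0.01 -0.    0.    0.31]
t 29.48 w 61.76 F [-0.1 -0.6 -0.9] ff 30.0 q [-0.04  0.37  1.91 -0.    0.87 -0.04]
True
t 29.95 w 62.01 F [-0.4  0.8  5.1] ff 30.0 q [-0.04  0.39  1.92 -0.    0.84 -0.04]
[481.85412235  93.14118754 -17.41764165]
```

View pics/e_side.png

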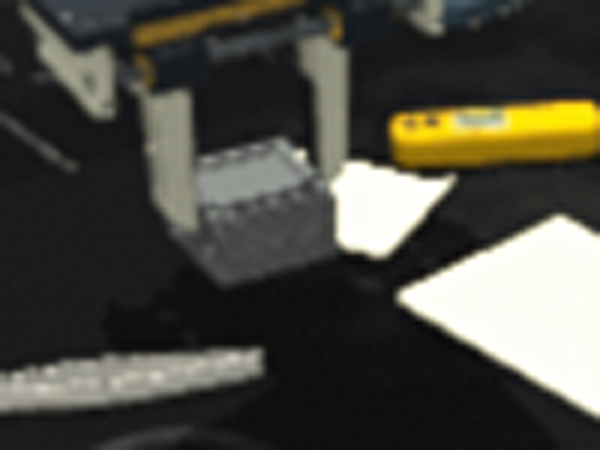

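Run:
```python
from h import *
X,Y=481.5,93.2
robot.move_gripper(0.85); lin([X,Y,75],0,0,speed=250); lin([X,Y,70],45,0,speed=150) if 0 else ptp([X,Y,75],45,0)
print(lin([X,Y,24],45,0,speed=120,f_stop=8)); robot.move_gripper(0.6); st()
lin([X,Y,80],45,0,speed=120)
x,y=490,-110
lin([x,y,80],-45,0,speed=130); st()
print(lin([x,y,38],-45,0,speed=120),lin([x,y,29],-45,0,speed=25,f_stop=6)); st(); print(np.array(robot.current_tcp_pos())+np.array([0,-1,1])*56.6*.7071)
snap("f",{"side":(260,150,160,120,5)})
```

```text
ptp [481.5, 93.2, 75] 45 0 dq [ 0.46  0.29 -0.18 -0.73  0.37  0.85]
False
t 32.65 w 62.55 F [0.1 1.5 2.9] ff 29.7 q [ 0.43  0.7   1.72 -0.76  1.22  0.88]
t 35.56 w 61.9 F [ 0.4  0.5 -0.3] ff 29.7 q [-0.81  0.63  1.66  0.51  1.49 -1.03]
False True
t 36.37 w 61.54 F [ 0.3 -0.2  2.8] ff 29.9 q [-0.81  0.7   1.68  0.51  1.41 -1.07]
[ 490.03291649 -110.32531849   32.72351097]
```

View pics/f_side.png

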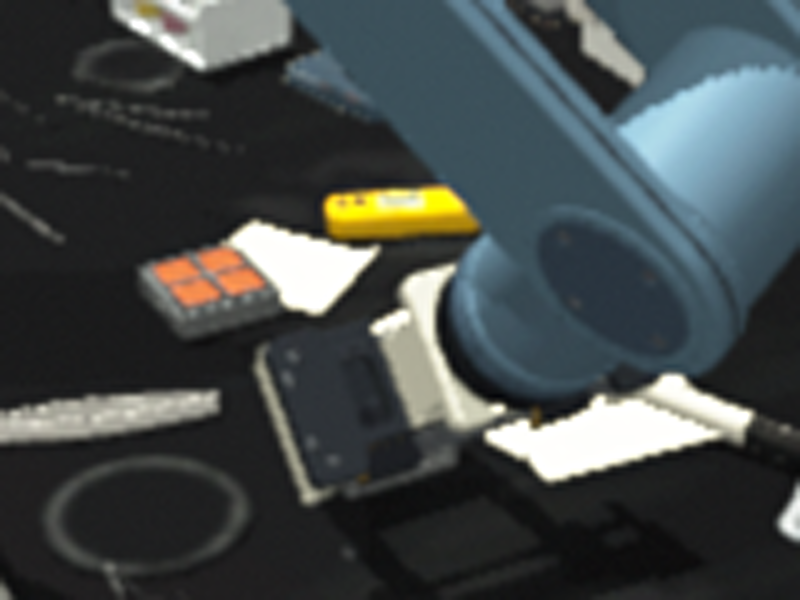

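```bash
cat >> h.py <<'E'
def orange():
    im=robot.get_image("side")["img"].astype(int)[190:270,270:380]
    return int(((im[...,2]>170)&(im[...,0]<110)&(im[...,1]<150)).sum())
E
python3 - <<'E'
from h import *
X,Y=481.5,93.2
print("o",orange())
for t in (60,30,-30,-60): print(t,[robot.inverse_kinematics(*pose([q[0],q[1],h],D(t),0)) is not None for q in ((X,Y),(490,-110),(490,-60)) for h in (18.5,80)])
lin([490,-110,70],-45,0,speed=200)
lin([X,Y,60],45,0,speed=200); lin([X,Y,33],45,0,speed=120)
print(lin([X,Y,23.5],45,0,speed=25,f_stop=8)); st(); print(np.array(robot.current_tcp_pos())+np.array([0,1,1])*56.6*.7071)
robot.move_gripper(0.85); print("o",orange()); lin([X,Y+50,74],45,0,speed=250)
S=robot.get_image("side")["img"]
import cv2; cv2.imwrite("pics/g.png",cv2.resize(S[180:240,270:350],None,fx=8,fy=8,interpolation=cv2.INTER_CUBIC)); st()
E
```

```text
o 175
60 [True, True, True, True, True, True]
30 [True, True, True, True, True, True]
-30 [True, True, True, True, True, True]
-60 [True, True, True, True, True, True]
True
t 39.95 w 61.79 F [0.8 1.9 3.9] ff 29.9 q [ 0.43  0.7   1.72 -0.76  1.22  0.88]
[481.40873512  93.09114989  24.63932927]
o 26
t 41.02 w 79.05 F [-1.3  0.   0.2] ff 0.0 q [ 0.5   0.66  1.63 -0.69  1.36  0.83]
```

View pics/g.png

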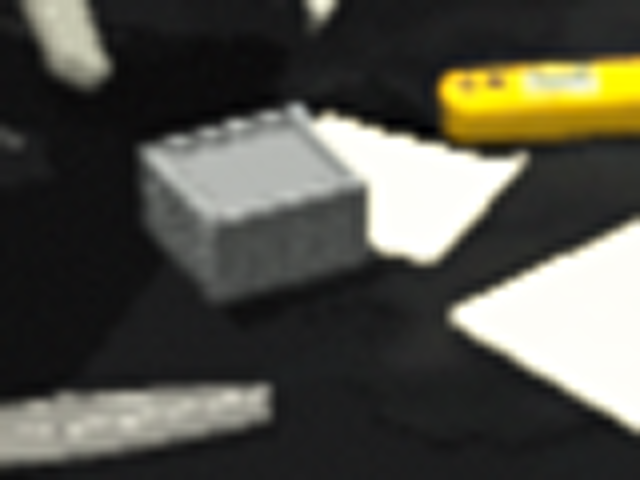

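Run:
```python
from h import *
X,Y=481.5,93.2
lin([X,Y+45,45],60,0,speed=250); print(lin([X,Y,18.5],60,0,speed=130,f_stop=10)); robot.move_gripper(0.6); st()
f0=np.mean([robot.current_contact_force()[2]])
lin([X,Y,45],60,0,speed=100); print("o",orange()); robot.sleep(.05)
st(); print(np.array(robot.current_tcp_pos()))
import cv2; S=robot.get_image("side")["img"]; cv2.imwrite("pics/h.png",cv2.resize(S[160:240,260:360],None,fx=6,fy=6,interpolation=cv2.INTER_CUBIC))
```

```text
False
t 42.4 w 62.22 F [-0.2  4.   2.7] ff 29.9 q [ 0.51  0.86  1.64 -0.87  1.42  1.01]
o 25
t 42.92 w 61.79 F [ 1.1 -0.2 -2.8] ff 29.9 q [ 0.51  0.82  1.64 -0.87  1.45  0.98]
[481.31370225  44.16247269  16.38095741]
```

View pics/h.png

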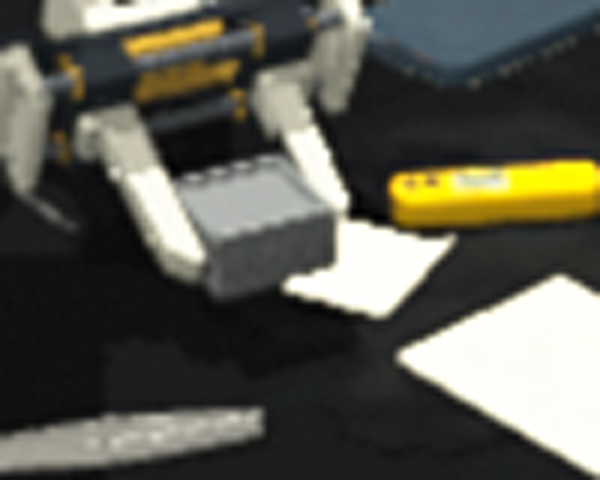

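Run:
```python
from h import *
x,y=490,-110
lin([x,y,75],-30,0,speed=140); st()
lin([x,y,35],-30,0,speed=130); print(lin([x,y,30.3],-30,0,speed=25,f_stop=8)); st(); print(np.array(robot.current_tcp_pos())+56.6*np.array([0,-.5,.866]))
robot.move_gripper(0.85)
lin([x,-106,31],30,0,speed=110); st()
robot.move_gripper(0.6); st()
lin([x,-106,62],30,0,speed=120); robot.sleep(.05); st()
import cv2; S=robot.get_image("side")["img"]; cv2.imwrite("pics/i.png",cv2.resize(S[170:280,290:430],None,fx=5,fy=5,interpolation=cv2.INTER_CUBIC))
```

```text
t 45.38 w 61.99 F [ 0.6 -0.5 -2.8] ff 29.9 q [-0.72  0.51  1.74  0.4   1.29 -0.91]
True
t 46.06 w 61.8 F [-0.2 -0.4  4.2] ff 30.0 q [-0.72  0.57  1.76  0.41  1.2  -0.95]
[ 490.64175746 -110.17465122   32.49520917]
t 48.28 w 79.23 F [-0.1 -0.5  0.2] ff 0.0 q [-0.09  0.48  1.94 -0.75  0.82  0.47]
t 48.71 w 61.78 F [ 0.6 -0.3  0. ] ff 30.0 q [-0.09  0.49  1.94 -0.75  0.82  0.47]
t 49.17 w 61.78 F [ 0.5 -0.9 -2.1] ff 30.0 q [-0.09  0.43  1.93 -0.71  0.87  0.4 ]
```

Run:
```python
from h import *
x,y=490,-110
lin([x,y,62],-60,0,speed=100); st()
lin([x,y,23],-60,0,speed=120); print(lin([x,y,17],-60,0,speed=25,f_stop=8)); st(); print(np.array(robot.current_tcp_pos())+56.6*np.array([0,-.866,.5]))
robot.move_gripper(0.85); robot.sleep(.3)
lin([x,y-45,48],-60,0,speed=250); 
ptp([x,y,75],0,0); st(); 
import cv2; cv2.imwrite("pics/j.png",robot.get_image("side")["img"])
```

```text
t 51.52 w 61.9 F [ 0.3  0.1 -2.3] ff 30.0 q [-0.87  0.81  1.59  0.59  1.65 -1.12]
True
t 52.28 w 61.91 F [ 0.1 -0.7  4.8] ff 30.0 q [-0.87  0.88  1.59  0.59  1.59 -1.16]
[ 490.51674864 -110.33958217   18.17872669]
ptp [490, -110, 75] 0 0 dq [ 0.47 -0.51  0.35 -0.56 -0.75  0.69]
t 54.23 w 79.15 F [ 0.5 -0.  -0.2] ff 0.0 q [-0.44  0.35  1.86  0.    0.94 -0.45]
```

Run:
```python
from h import *
x,y=490,-110
print(lin([x,y,38.2],0,0,speed=90,f_stop=8)); robot.move_gripper(0.6); st()
lin([x,y,46],0,0,speed=30); lin([x,y,62],0,0,speed=100); robot.sleep(.1); st(); print("F",np.mean([(robot.sleep(.02),robot.current_contact_force()[2])[1] for _ in range(8)]))
im=robot.get_image("side")["img"]; import cv2; cv2.imwrite("pics/k.png",im)
```

```text
True
t 55.23 w 56.3 F [-20.9  -2.9  28.6] ff 14.2 q [-0.45  0.38  1.88 -0.01  0.89 -0.44]
t 56.0 w 56.18 F [-0.4 -0.7 -0.1] ff 0.0 q [-0.45  0.37  1.87  0.    0.9  -0.44]
F 0.136907007643989
```

Run:
```python
from h import *
import cv2
S=robot.get_image("side"); print(robot.current_tcp_pos(),robot.current_gripper_width())
top=[proj(S,[490+a,-110+b,33]) for a,b in((-31,-31),(31,-31),(31,31),(-31,31))]; bot=[proj(S,[490+a,-110+b,0]) for a,b in((-31,-31),(31,-31))]
print("exp",np.round(top+bot,1).tolist())
for n in("j","k"):
    im=cv2.imread(f"pics/{n}.png"); g=cv2.cvtColor(im,cv2.COLOR_BGR2GRAY); print(n)
    for r in range(210,274,2): print(r,"".join("%x"%(v//16) for v in g[r,300:385]))
```

```text
[ 489.5222547  -109.86833736    4.4660777 ] 0.5974970339350533
exp [[333.1, 243.9], [355.2, 236.9], [343.0, 225.3], [321.5, 231.8], [333.3, 255.0], [355.1, 247.9]]
j
210 222222222237975577899999bd932222222222221248dffffff40269999dfe63222222222211234558ba4
212 222222222222222368899999732222222222236cfffffffffff40269999efffffb544557befffffffffff
214 11122222222222236789999984222222236cfffffffffffffff40269998efffffffffffffffffffffffff
216 1111222222222222588899998422246cfffffffffffffffffff4026999dffffffffffffffffffffffffff
218 111111111111111158889999747dfffffffffffffffffffffff4026999effffffffffffffffffffffffff
220 111111111111111269889999747cfffffffffffffffffffffffd52699dfffffffffffffffffffffffffff
222 111111111111111148999999742237cffffffffffffffffffffffe9dffffffffffffffffffffffffffeef
224 1111111111111212479aa9998522211237dffffffffffffffffffffffffffffffffffffffffffffffefff
226 1111111211221211379aa99985212223456899cffffffffffffffffffffffffffffffffffffffffffbbcd
228 6786211111111111125899998667887776544469cefffffffffffffffffffffffffffffffffffffffffea
230 aa962111111111113568aa99875444
[... 4127 characters left out ...]
1111111111111111111111111211111111111111111111111111111111111111111111
260 3333211111111111111111111111111111111111111111111111111111111111111111111111111111111
262 1111111111111111111110111111111111111111111111111111111111111111111111111111111111111
264 1111111111111111111111111111111111111111111111111111111111111111111111111111111111111
266 1111111111111111111111111111112111111111111111111111111111111111111111111111111111111
268 1111111111111111111111111111111222111111111111111111111111111111111111111111111111111
270 1111111111111111211111111111111112211111111111111111111111111110111111111111111111111
272 1111111111111111221111111111111111111111111111111111111111111111111111111111111111111
```

Run:
```python
from h import *
x,y=479.5,-99
lin([x,y,62],0,0,speed=150); robot.move_gripper(1.0)
s=lin([x,y,38.4],0,0,speed=60,f_stop=10); print(s,robot.current_tcp_pos(),robot.current_contact_force())
if not s:
    robot.move_gripper(0.6); st()
    lin([x,y,46],0,0,speed=40); robot.sleep(.1); st(); print("F",np.mean([(robot.sleep(.02),robot.current_contact_force()[2])[1] for _ in range(6)]))
    im=robot.get_image("side")["img"]; import cv2; cv2.imwrite("pics/l.png",im)
    g=cv2.cvtColor(im,cv2.COLOR_BGR2GRAY)
    for r in range(214,260,2): print(r,"".join("%x"%(v//16) for v in g[r,300:365]))
```

```text
False [479.13909111 -98.84037826 -18.70683692] [ 0.07035986  0.57572175 -0.86361941]
t 58.42 w 61.69 F [-0.8 -0.   2.8] ff 29.8 q [-0.43  0.39  1.92 -0.    0.84 -0.43]
t 58.86 w 62.05 F [ 0.8  0.  -0.9] ff 29.7 q [-0.43  0.37  1.91  0.    0.85 -0.43]
F -1.0175191009234126
214 69aa8689973357754211121112222222236cfffffff41489999efffffffffffff
216 2369999a97322587545678622222246cfffffffffff41489999efffffffffffff
218 11137aa97621147889999973227dfffffffffffffff41479999efffffffffffff
220 111125776521136789999973237cfffffffffffffff4148999effffffffffffff
222 111111111111136889999973222237ceffffffeffff4147999effffffffffffff
224 111111111121125889999973222233468ab87778dff4137999effffffffffffff
226 11111222121212588899998678887776444444446996237999effffffffffffff
228 67862111111111477899998654444446888999997679857999effffffffffffff
230 aa9621111111113688999987889999a9a999999999744579dffffffffffffffff
232 8664111111111136889999879999999a99999aa999974577bffffffffffffffff
234 111111111111112699999988aa9999aaaa99876544455555558cfffffffffffff
236 1111111111111112589999864479998765444555555554444421249efffffffff
238 1111111111111111148999863356555555555544444444555431111137cffffff
240 11111111111111112477676543455554455554444554444332111111111237cff
242 22111111111111111245544444555445554444444444444553111111111111122
244 33333211111111111123455554455544444444445555544444200100011111111
246 22233432211111111111245555445444455455444444445444200011111111111
248 11122333321111111111112455555554444444555544443322111111111111111
250 11111234432111111111111124654444444544443221111111111111111111111
252 11112234432111111111111112355444432211111111111111111122111111111
254 11112344321111111111111111122111111111111111111111111122221111111
256 11223332111111111110111111111111111111111111111111111111111111111
258 22344321011111111111111111111111111111111111111111111111111111111
```

Run:
```python
from h import *
x,y=479.5,-99
lin([x,y,66],0,0,speed=120); lin([515,5,66],0,0,speed=150); lin([515,5,30],0,0,speed=120)
print(lin([515,5,23.2],0,0,speed=30,f_stop=6)); st(); print(robot.current_tcp_pos()[2]+56.6)
robot.move_gripper(0.9); lin([515,5,110],0,0,speed=180); st()
S=robot.get_image("side"); im=S["img"].astype(int)
m=(im[...,2]>130)&(im[...,0]<110)&(im[...,2]-im[...,0]>50); m[:, :300]=0; m[:215]=0; m[262:]=0; m[:,365:]=0
yy,xx=np.nonzero(m); print("orange",m.sum(),xx.min(initial=999),xx.max(initial=0),yy.min(initial=999),yy.max(initial=0), proj(S,[479.5,-99,15]))
g=im.mean(2).astype(int)
for r in range(196,256,2): print(r,"".join("O" if m[r,c] else "%x"%(g[r,c]//16) for c in range(290,365)))
```

```text
True
t 60.95 w 61.98 F [-1.4 -0.1  5. ] ff 29.8 q [-0.21  0.44  1.87  0.    0.83 -0.21]
23.948769263421724
t 62.17 w 83.25 F [ 0.3 -1.  -1.5] ff 0.0 q [-0.21  0.32  1.79 -0.    1.03 -0.21]
orange 145 321 344 234 247 [332.52574223 239.34038631]
196 111111111111111139ed99efffeb54431112455555555555555444444433333332221111111
198 111111111111128dffffffffffffffffffeb544211112211111112222222122222222222222
200 111111111114bfffffffffffffffffffffffffffffffd722222222222222222222222222222
202 1111111139effffffffffffffffffffffffffffffffb4222222222222222222222222222222
204 11111113bffffffffffffffffffffffffffffffffb422222222222222222222222222222222
206 11111111237bcefffffffffffffffffffffffffe8212222211222222111247ceb5312222222
208 111111112221123348cdfffffffffffffffffe83234421221222211237cffffffffe8411222
210 1111111112222222222123348cdefffffffdb86666788522211237cffffffffffffffffd632
212 1111111112222222222221123357aa9888754444444578744bffffffffffffffffffffffffe
214 111111111111122222222238bb8544444578889999997578bffffffffffffffffffffffffff
216 1111111111111112222222247aa989abba9999999999986579bf
[... 843 characters left out ...]
1111111111013555OOOOOOOOOO545OO5555555555321011110127befffff
240 212211111111111111111110101245654OOOOOO5554555OOOOOOOOO55431111110100137bff
242 3333333333221111111110111111355456555555OOOO555OOOOOOOO55554111111111110012
244 1111222223333322111011111110124555545OOOOOOOOOO5456655544443211111111111011
246 1111111111122233321111101110011355567OOOOOOOO544444444444443200011111111111
248 111111111111112233321111010110012444556554444444444444443322111111111111111
250 111111111111111233321111111010111124554444444444433221111111111111111111111
252 111111111111111234432111110111111111344444332211111111111111111111111111111
254 111111111111112234321111111101100111122111011111111111111111111111111111111
```

Four tiles lie in the four cells of the upright tray and the other tray lies flat beside it, so I'm handing in.

```bash
python3 -c "
from bench import robot
print(robot.hand_in(),robot.current_t())"
```

```text
the job is handed in; nothing more can be done
the job is handed in; nothing more can be done
```

I handed the job in at about 62 s of the 72 s allowed. The last picture shows all four tiles in the once-empty tray, mouth up, with the other tray flat beside it; I could not see the grooves, and no verdict came back.

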